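# Zero, count and lock the filter wheel

## Task

Set the telescope filter wheel on the bench to its third position, pushing (not pinching) it by its upright crank knob: first turn it clockwise (seen from above) back against its sprung stop, press it there steadily with about 15 newtons for a good half second (never 25), and let it spring back into its zero notch. From that notch turn it counter-clockwise three clicks, letting it come to rest in each notch, and then gently push the lock bolt fully home into the rim. Leave everything else on the bench where it is.

Things in the scene. Friction and masses are not known exactly. Their poses are not given: they have to be found in the camera images.
- axis (a point): filter wheel: bare aluminium disc with 12 scallops round its rim, 188 mm across, 14 mm thick, turning on an upright axis on a grey case 300 x 300 mm, 40 mm high. Point: on the axis at the wheel's top face, 58 mm above the table. x, y: the case's own (z up; x away from the robot, yaw within 0.35 rad). Angles below: counter-clockwise from above, from this x.
- knob (a point): the wheel's crank knob: plain black upright cylinder, 16 mm across, 50 mm tall, standing on the wheel 82 mm from the axis at angle 105 deg + wheel_joint. Point half-way up, 83 mm above the table. Nothing else stands up from the wheel but a hub 32 mm across, 14 mm high. Push, do not pinch it: over 25 N of the fingers on it is too much.
- wheel: the turning wheel with all it carries (rim lug, hub, filter cells, knob). Origin on the axis at its underside, 44 mm above the table; it turns with wheel_joint.
- wheel_joint (a joint): angle of the wheel, rad, growing counter-clockwise from above. Notches every 0.5236 (30 deg): zero notch at 0, third at 1.571, last at 2.618, hard end 2.95. It starts in one of the notches 2 to 5. Clockwise of the zero notch it meets its stop. The 12 positions carry the knob and eleven dark filter cells.
- detent (a point): dark block on the case with a sprung ball that drops into the rim's notches, at angle 30 deg; point at its centre. Felt at the knob, a notch resists with about 3 to 5 N near its bottom and less towards half-way to the next notch; from there the wheel snaps on into the next notch by itself. Let go, the wheel settles in a notch.
- stop_zone (a point): about where the sprung stop stands: dark clamp with a rubber tip on the case beside the rim, no higher than the wheel; point on the case at angle 90 deg, 103 mm from the axis. A lug on the rim below the knob meets the tip at a wheel angle between -0.03 and -0.22, exactly where must be felt. It gives way at about 10 N per mm of knob travel, on top of the notch's resistance.
- post (a point): grip post of the lock bolt: black upright block, 12 mm (along the bolt) x 24 mm x 40 mm tall, about 158 mm from the axis at angle 300 deg. Point at its centre, 75 mm above the table; its x axis points outward along the bolt. Push it towards the axis from its outer side, with less than 25 N.
- bolt: the sliding lock bolt with its post: steel bar 56 mm long, 16 mm wide, in guides on the case. Origin at its round tip, 50 mm above the table; its x axis points outward.
- bolt_joint (a joint): how far the lock bolt is pushed in, m: 0 open (as it starts), 0.018 fully home (a hard end) with its round tip in a notch of the rim. It drags with about 4 N and stays where it is left; with the wheel off a notch it meets a lobe and cannot get home.
- eyepiece_mid (a point): small black telescope eyepiece, 38 mm across, 50 mm tall, standing loose on the unit's case near its rear right corner (robot side); point half-way up. Leave it alone.
- cell_mid (a point): bare metal filter ring, 32 mm across, 8 mm high, lying loose on the unit's case at its far edge, between the lock bolt and the detent block; point at its centre. Leave it alone.
- tape_mid (a point): cardboard-brown tape roll, 90 mm across, 45 mm high, on the table to the right; point at its centre. Leave it alone.
- jar_mid (a point): glass jar with metal cap, 64 mm across, 85 mm tall, on the table to the far right; point half-way up. Leave it alone.
- mug_mid (a point): white mug, 80 mm across, 90 mm tall, on the table to the left; point half-way up. Leave it alone.
- carton_mid (a point): small closed cardboard carton, 110 x 150 x 90 mm, on the table to the far left; point at its centre. Leave it alone.
- screwdriver_grip (a point): screwdriver lying on the table to the right; point at its handle. Leave it alone.

How it is judged:
On the way, in this order (a step that is already met when the one before it is completed fails the run):
1. the wheel is pressed clockwise against its stop by the knob with 11 to 20 N (value of joint wheel_joint below -0.02 rad and contact force between the fingers and wheel between 11 and 20 N and velocity of joint wheel_joint between -0.15 and 0.15 rad/s), for 0.3 s.
2. it is back at rest in its zero notch (value of joint wheel_joint between -0.02 and 0.09 rad and velocity of joint wheel_joint between -0.15 and 0.15 rad/s), for 0.1 s.
3. it rests in the first notch on (value of joint wheel_joint between 0.4336 and 0.6136 rad and velocity of joint wheel_joint between -0.15 and 0.15 rad/s), for 0.1 s.
4. it rests in the second notch (value of joint wheel_joint between 0.9572 and 1.1372 rad and velocity of joint wheel_joint between -0.15 and 0.15 rad/s), for 0.1 s.
5. it rests in the third notch (value of joint wheel_joint between 1.4808 and 1.6608 rad and velocity of joint wheel_joint between -0.15 and 0.15 rad/s), for 0.1 s.
6. the lock bolt is home (value of joint bolt_joint above 0.0155 m), for 0.2 s.
At the end, for the whole second after the job is handed in: The wheel rests in its third notch (within 0.09 rad of 1.571) with the lock bolt pushed in at least 15.5 of its 18 mm (all of step 5 and value of joint bolt_joint above 0.0155 m); the robot touches nothing.
It fails at once if the knob is pushed with more than 25 N (contact force between the fingers and wheel above 25 N).
It fails at once if the lock bolt's post is pushed with more than 25 N (contact force between the fingers and bolt above 25 N).
It fails at once if a loose thing on the bench or the case is moved by more than 15 mm (distance of any of eyepiece_mid, cell_mid, tape_mid, jar_mid, mug_mid, carton_mid, screwdriver_grip from where it was at the start of the episode above 0.015 m).
It also fails if it takes over 72 s, if anything falls off the work surface, if the arm or the gripper's body presses on something with over 40 N, if the wrist force passes 120 N, or if a joint passes its speed limit or range.

## Robot

A 7-joint arm with a two-finger parallel gripper is mounted at the origin on the work surface. World frame = base frame: x ahead of the robot, y to its left, z up, the work surface at z = 0. Lengths are in m, angles in rad, forces in N, time in s.
With the tool pointing down it reaches from about 0.35 to 0.9 m from the base axis. Payload 8.1 kg.
Tool frame: the origin (TCP) lies at the very end of the fingers, on their centre line; the grasp point (between the pads) lies 19 mm behind it (grasp_offset is the distance from the TCP to the grasp point, in m); z points along the fingers, y is the line along which they close (so a half turn about z gives the same grasp; the last joint's range is limited). The gripper opens to 92 mm and grips with 3 to 60 N. Pads are 19 mm wide; open, the fingers measure 130 mm over their backs; the gripper's body (75 mm by 190 mm) begins 47 mm behind the grasp point.
Start: joints at [-1.377, 0.434, 0.025, 1.573, -0.012, 1.134, -0.075], TCP at [0.183, 0.598, 0.227] pointing down, gripper open.
Joint ranges: [-2.62, 2.62], [-0.44, 2.09], [-1.27, 1.32], [0.08, 2.57], [-1.32, 4.46], [0.12, 2], [-2.74, 2.74]. Speed limits (rad/s): [2.22, 2.22, 3.01, 3.01, 3.14, 3.14, 3.14].

## Interface

Orientations are given as a rotation vector (axis times angle).
In Python, from cell import observe, get_image, camera_params, sign_off, silhouettes, grasp_offset gives the robot as it stands. The module is installed in compiled form; this text tells all that it offers.
- The arm moves only by the tool jog_arm, never from a script. Its argument "motion" is a list that holds one entry, the list of rows, each a list of 7 numbers: the shift along the tool's x, y, z in m, then the turn, a rotation vector about the tool's x, y, z in rad, then the closure, from -1 (fully open) to 1 (shut), so that 0 is half open. In form: [[[dx, dy, dz, wx, wy, wz, hand], ...]]. A call has 1 to 10 rows; each row is the pose to reach, as a shift and turn from the pose commanded when the call began, along the tool's axes at that moment; what a row does not reach only later rows make up. A row lasts 1/12 s, in which the tool goes at most 41.7 mm and 7.16 degrees, less where a joint would pass 70% of its speed; a pose out of reach is approached as far as the arm can. A call with a gripper value outside its range is refused whole. The fingers move at their own pace and stop on an object; "force" is the grip in N (left out, the last holds). Time passes only in rows, so rows that repeat a pose let the fingers close. It gives the time, the measured TCP pose, the force, the opening and the grip force at its end, in the units of the state.
- observe(): the state, without advancing time (a new reading comes with each control period).
- get_image(name): name is "scene" or "top" or "wrist"; returns the picture (384x512x3 uint8, red, green, blue); there is no depth.
- camera_params(name): a dict with "vertical_fov" (degrees; the focal length in pixels is half the picture's height over the tangent of half this angle, whatever the lens; pixels are square), "cx", "cy" (the principal point, pixels), "T" (4x4, takes a point from camera to world coordinates). Camera axes: x right, y down, z forward; pixel columns grow to the right and rows downward; lengths in m; the calibration is good to about 2 mm. A picture is of the moment at which its call begins: read the wrist's pose just before it. camera_params takes no time and is no camera call; for the wrist camera it gives the pose at the moment of the call.
- sign_off(): hands the job in; it is judged then, once.
Trained networks look in the newest picture that a camera, given by its name, has taken for a name from the list of things; names that differ only in an ending like _2 or _b are one class to them, and where a whole thing is asked for, a point or a joint stands for the part that bears it (a point fixed in the world has none). Each returns a list of dicts, best first, with "p" (0 to 1); they miss things now and then, are a little off and sometimes report something else, mostly with a low value. They report only what shows in the picture. A call takes as long as a camera call.
- silhouettes(query, camera): "mask" (384x512 bool, what is visible of it) and "pixel" ([column, row] in pixels, amid what is visible of it).
The state is a dict: "clock": time; "joints": joint angles; "dq": joint speeds; "joint_efforts": joint torques, N m; "position": TCP position; "ee_rot": TCP orientation; "force": force on the tool from outside, world axes, zero at the start; "ft_torque": the same for the moment, N m; "width": opening from 0.0 (shut) to 1.0 (fully open); "gripper_force": force on a finger pad.
Only numpy, scipy, OpenCV 4.12 (cv2) and the standard library are available. Lean on these libraries where they do the work, as an engineer would, in place of code of your own. Each camera call takes 0.05 s, during which the arm holds its last target. There are 200 camera calls.

## Working session

There is one attempt and no reset: what is moved stays moved. The work goes in short steps, Python scripts to look and compute and a tool call to move; the robot and the scene stay as the last step left them, time stands still between calls to the robot, and variables do not carry over. Pictures are saved under pics/ and viewed, at most 10 in all, crops included, and the job is handed in when it is done.

Besides the shell and the picture viewer there is one more tool, called after "Request:" in YAML: its name, and indented under it one key for each argument. jog_arm: Moves the arm, as the interface text tells. Its arguments: {"type":"object","properties":{"motion":{"type":"array"},"force":{"type":"number"}},"required":["motion"]}

```bash
mkdir -p pics; python3 - <<'E'
from cell import *
import cv2,numpy as np
s=observe();print({k:np.round(v,3).tolist() for k,v in s.items()},grasp_offset)
ims=[]
for n in("scene","top"):
    im=get_image(n);ims.append(im);p=camera_params(n);print(n,p["vertical_fov"],p["cx"],p["cy"],np.round(p["T"],4).tolist())
    for q in("axis","knob","post","detent","eyepiece_mid","cell_mid","wheel"):
        r=silhouettes(q,n);print(q,[(round(d["p"],2),np.round(d["pixel"]).tolist(),int(d["mask"].sum())) for d in r[:2]])
    cv2.imwrite(f"pics/{n}0.png",cv2.resize(im[:,:,::-1],(800,600),interpolation=cv2.INTER_CUBIC))
E
```

```text
{'clock': 0.0, 'joints': [-1.377, 0.435, 0.025, 1.574, -0.012, 1.134, -0.075], 'dq': [-0.002, 0.003, -0.0, 0.001, 0.001, -0.001, -0.0], 'joint_efforts': [0.001, -66.785, 0.985, -31.446, -0.061, 0.043, 0.0], 'position': [0.183, 0.597, 0.226], 'ee_rot': [-0.465, -3.107, 0.002], 'force': [-0.631, -0.327, -0.551], 'ft_torque': [-0.003, -0.022, -0.026], 'gripper_force': 0.0, 'width': 0.999} 0.0188
scene 44.03633415029085 257.32752069640037 199.09617515460675 [[0.1119, 0.734, -0.6699, 1.4383], [0.9937, -0.0756, 0.0831, -0.1132], [0.0104, -0.675, -0.7378, 1.1264], [0.0, 0.0, 0.0, 1.0]]
axis [(0.55, [289.0, 229.0], 8506), (0.53, [120.0, 259.0], 719)]
knob [(0.71, [294.0, 224.0], 2510)]
post [(0.5, [258.0, 249.0], 129)]
detent [(0.68, [292.0, 223.0], 2448), (0.57, [292.0, 231.0], 8453)]
eyepiece_mid [(0.75, [237.0, 198.0], 157)]
cell_mid [(0.57, [308.0, 250.0], 5)]
wheel [(0.61, [293.0, 224.0], 2564)]
top 45.2801498444461 254.94153508586484 184.14899134436092 [[-0.0079, -0.9968, 0.0792, 0.3827], [-0.9999, 0.0072, -0.0081, 0.0221], [0.0075, -0.0793, -0.9968, 1.6613], [0.0, 0.0, 0.0, 1.0]]
axis [(0.56, [230.0, 173.0], 6833), (0.24, [387.0, 173.0], 385)]
knob [(0.63, [226.0, 169.0], 2073)]
post [(0.5, [259.0, 143.0], 116)]
detent [(0.84, [228.0, 174.0], 6829)]
eyepiece_mid [(0.5, [270.0, 198.0], 98)]
cell_mid []
wheel [(0.55, [230.0, 173.0], 2154)]
```

View pics/top0.png

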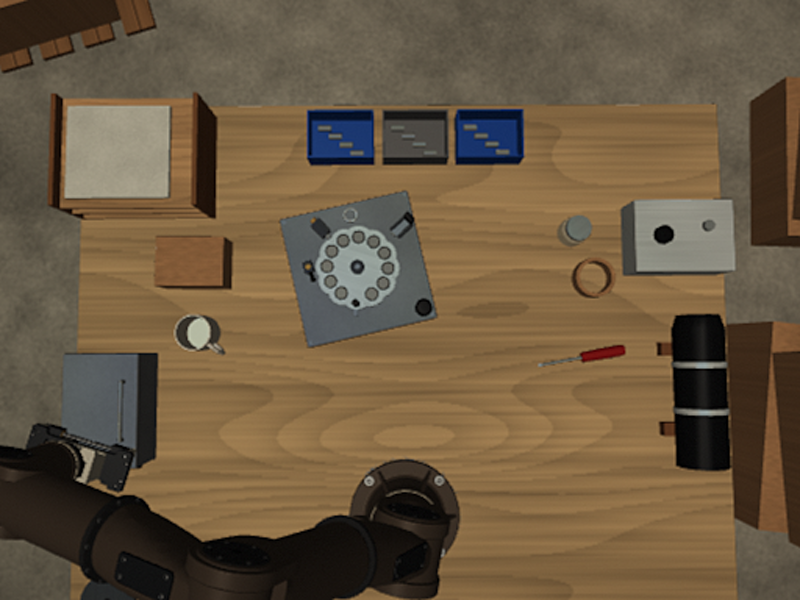

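View pics/scene0.png

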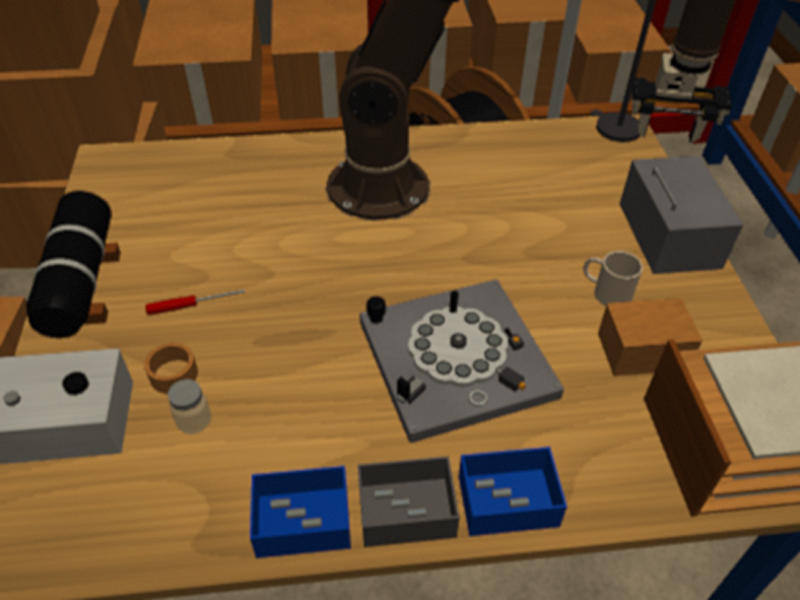

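The top view shows the case yawed about 12° counter-clockwise. In 800 px coordinates, the hub is at (358,267), the knob at (356,302) on the robot side (so notch 2), the post at about (402,222) and the eyepiece at (424,307). The scene view agrees: hub (458,340), knob top (454,293), post (404,385).

```bash
cat > h.py <<'E'
from cell import *
import numpy as np
from scipy.spatial.transform import Rotation as R
def ray(n,px,z,P=None):
    P=P or camera_params(n);f=192/np.tan(np.radians(P["vertical_fov"])/2)
    d=P["T"][:3,:3]@np.array([(px[0]-P["cx"])/f,(px[1]-P["cy"])/f,1]);o=P["T"][:3,3]
    return o+d*(z-o[2])/d[2]
def proj(n,p):
    P=camera_params(n);f=192/np.tan(np.radians(P["vertical_fov"])/2)
    c=P["T"][:3,:3].T@(np.array(p)-P["T"][:3,3]);return np.array([P["cx"]+f*c[0]/c[2],P["cy"]+f*c[1]/c[2]])
def rel(p,xang,tilt_fix=True):
    "shift (tool axes) and rotvec to TCP p, tool down, tool x at world angle xang(deg)"
    s=observe();A=R.from_rotvec(s["ee_rot"]);a=np.radians(xang)
    x=np.array([np.cos(a),np.sin(a),0]);z=np.array([0,0,-1.]);B=R.from_matrix(np.c_[x,np.cross(z,x),z])
    return np.round(A.inv().apply(np.array(p)-s["position"]),4).tolist(),np.round((A.inv()*B).as_rotvec(),3).tolist()
E
python3 - <<'E'
from h import *
k=.64
for nm,n,px,z in [("hub","top",(358,267),.072),("hub","scene",(458,338),.072),("knob","top",(356,303),.1),("knobtop","scene",(454,292),.108),("post","top",(404,220),.09),("post","scene",(404,378),.095),("eyep","top",(424,307),.09)]:
    print(nm,n,ray(n,(px[0]*k,px[1]*k),z).round(4))
C=[ray("top",(a*k,b*k),.04)[:2] for a,b in[(280,219),(408,191),(437,318),(308,347)]]
print(np.round(C,4),np.mean(C,0))
v=[C[0]-C[1],C[3]-C[2]];w=[C[0]-C[3],C[1]-C[2]]
print([np.degrees(np.arctan2(-a[0],a[1])) for a in v],[np.degrees(np.arctan2(a[1],a[0])) for a in w])
print(rel([.50,.06,.3],90))
E
```

```text
hub top [0.5558 0.0984 0.072 ]
hub scene [0.5593 0.1018 0.072 ]
knob top [0.4741 0.1016 0.1   ]
knobtop scene [0.4747 0.1056 0.108 ]
post top [ 0.6575 -0.0044  0.09  ]
post scene [ 0.659  -0.0113  0.095 ]
eyep top [ 0.4648 -0.0465  0.09  ]
[[ 0.6704  0.2769]
 [ 0.7331 -0.015 ]
 [ 0.4424 -0.0778]
 [ 0.3795  0.2127]] [0.55635533 0.09923217]
[np.float64(12.14008220023594), np.float64(12.21502693175207)] [np.float64(12.460473839586138), np.float64(12.188201815790137)]
([-0.4606, -0.4214, -0.0733], [0.0, -0.0, 1.274])
```

```bash
python3 -c "
from h import *
print(rel([.47,.068,.22],87))"
```

```text
([-0.4296, -0.4225, 0.0067], [0.0, -0.0, 1.326])
```

Request:
jog_arm:
  motion:
    - [[-0.215,-0.211,0.003,0,0,0.66,1],[-0.215,-0.211,0.003,0,0,0.66,1],[-0.215,-0.211,0.003,0,0,0.66,1],[-0.215,-0.211,0.003,0,0,0.66,1],[-0.43,-0.422,0.006,0,0,1.326,1],[-0.43,-0.422,0.006,0,0,1.326,1],[-0.43,-0.422,0.006,0,0,1.326,1],[-0.43,-0.422,0.006,0,0,1.326,1],[-0.43,-0.422,0.006,0,0,1.326,1],[-0.43,-0.422,0.006,0,0,1.326,1]]

```text
clock: 1.63
position: [0.3824, 0.2298, 0.2229]
ee_rot: [-2.201, -2.241, -0.002]
force: [1.0, 0.5, -0.4]
width: 0.328
gripper_force: 0.0
```

Request:
jog_arm:
  motion:
    - [[0,0,0,0,0,0,1]]

```text
clock: 1.72
position: [0.3853, 0.2242, 0.2231]
ee_rot: [2.213, 2.227, 0.001]
force: [-0.1, -0.5, -1.2]
width: 0.254
gripper_force: 0.0
```

```bash
python3 -c "
from h import *
print(observe()['position'].round(4) if hasattr(observe()['position'],'round') else observe()['position'],observe()['clock'],observe()['width'])
print(rel([.473,.071,.22],87))
import cv2
im=get_image('wrist');cv2.imwrite('pics/w1.png',im[:,:,::-1])
for p in ([.557,.1,.072],[.475,.104,.108],[.465,-.0465,.09]): print(proj('wrist',p))"
```

```text
[0.3853 0.2242 0.2231] 1.7167 0.25409795317206074
([-0.1537, 0.0867, 0.0035], [0.002, 0.001, 0.059])
[411.99305933 297.20213591]
[345.99574    313.62840774]
[321.54725495 418.76962201]
```

View pics/w1.png

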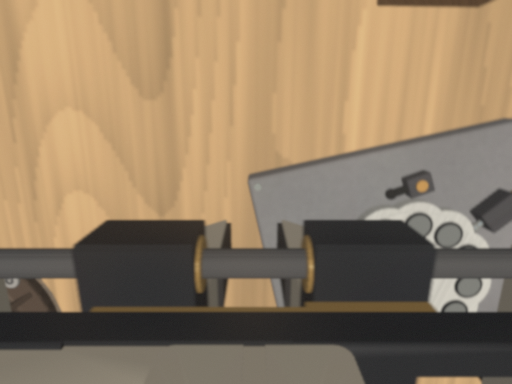

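The wrist view is mostly blocked by the gripper: it shows the case's left corner near (255,180), the stop near (415,187) and the detent near (490,210). I'll continue to the spot beside the knob.

Request:
jog_arm:
  motion:
    - [[-0.154,0.087,0.07,0,0,0.059,1],[-0.154,0.087,0.07,0,0,0.059,1],[-0.154,0.087,0.07,0,0,0.059,1],[-0.154,0.087,0.07,0,0,0.059,1],[-0.154,0.087,0.07,0,0,0.059,1],[-0.154,0.087,0.07,0,0,0.059,1],[-0.154,0.087,0.07,0,0,0.059,1],[-0.154,0.087,0.07,0,0,0.059,1]]

```text
clock: 2.43
position: [0.4722, 0.0811, 0.1526]
ee_rot: [-2.258, -2.184, -0.0]
force: [1.1, -0.6, 0.7]
width: 0.003
gripper_force: 0.0
```

```bash
python3 -c "
from h import *
print(observe()['width'],rel([.473,.071,.075],87))
import cv2
im=get_image('wrist');cv2.imwrite('pics/w2.png',im[:,:,::-1])
im=get_image('top')[120:240,160:320];cv2.imwrite('pics/t2.png',cv2.resize(im[:,:,::-1],None,fx=4,fy=4,interpolation=2))
for p in ([.557,.1,.072],[.475,.104,.108],[.465,-.0465,.09]): print(proj('wrist',p))"
```

```text
0.00258182011890109 ([-0.0102, 0.0012, 0.0776], [-0.0, -0.001, 0.019])
[365.54390886 172.69458451]
[257.40361392 181.50059371]
[250.38278887 356.71592626]
```

View pics/w2.png

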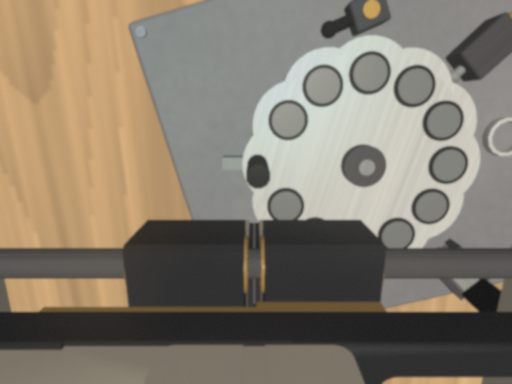

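The hub appears at (363,166) and the knob top at (258,180), within about 3 mm of prediction. I'm descending beside the knob.

Request:
jog_arm:
  motion:
    - [[-0.01,0.001,0.02,0,0,0.02,1],[-0.01,0.001,0.05,0,0,0.02,1],[-0.01,0.001,0.078,0,0,0.02,1],[-0.01,0.001,0.078,0,0,0.02,1],[-0.01,0.001,0.078,0,0,0.02,1],[-0.01,0.001,0.078,0,0,0.02,1]]

```text
clock: 3.03
position: [0.4737, 0.0705, 0.0759]
ee_rot: [2.28, 2.161, 0.002]
force: [0.4, -0.5, -0.4]
width: 0.007
gripper_force: 0.0
```

```bash
cat >> h.py <<'E'
AX=np.array([.557,.100])
def arc(th0,th1,off,n,z=.074):
    "rows: stick centre beside knob at world angle th, tangential off (+ccw), tool x = th-90"
    for t in np.linspace(th0,th1,n):
        a=np.radians(t);p=AX+.082*np.array([np.cos(a),np.sin(a)])+off*np.array([-np.sin(a),np.cos(a)])
        print(round(t,1),rel([*p,z],t-90))
E
python3 -c "
from h import *
print(observe()['position'],observe()['force'])
arc(177,140,.018,11)"
```

```text
[0.47367695 0.07050916 0.07586065] [ 0.39986713 -0.46035891 -0.40899492]
177.0 ([0.0158, -0.0004, 0.0019], [0.001, -0.001, -0.002])
173.3 ([0.0211, -0.0014, 0.0019], [0.001, -0.001, 0.063])
169.6 ([0.0265, -0.002, 0.0019], [0.001, -0.001, 0.128])
165.9 ([0.0319, -0.0023, 0.0019], [0.001, -0.001, 0.192])
162.2 ([0.0374, -0.0023, 0.0019], [0.001, -0.001, 0.257])
158.5 ([0.0428, -0.0019, 0.0019], [0.001, -0.001, 0.321])
154.8 ([0.0481, -0.0011, 0.0019], [0.001, -0.001, 0.386])
151.1 ([0.0534, -0.0, 0.0019], [0.001, -0.001, 0.45])
147.4 ([0.0587, 0.0014, 0.0019], [0.001, -0.001, 0.515])
143.7 ([0.0638, 0.0031, 0.0019], [0.001, -0.001, 0.58])
140.0 ([0.0688, 0.0052, 0.0019], [0.001, -0.001, 0.644])
```

Request:
jog_arm:
  motion:
    - [[0.005,0,0.002,0,0,0,1],[0.01,0,0.002,0,0,0,1],[0.013,0,0.002,0,0,0,1],[0.016,0,0.002,0,0,0,1],[0.0185,-0.001,0.002,0,0,0.03,1],[0.021,-0.0014,0.002,0,0,0.06,1],[0.024,-0.0017,0.002,0,0,0.095,1],[0.0265,-0.002,0.002,0,0,0.128,1],[0.029,-0.0022,0.002,0,0,0.16,1],[0.032,-0.0023,0.002,0,0,0.192,1]]

```text
clock: 3.87
position: [0.4727, 0.1011, 0.073]
ee_rot: [2.48, 1.927, -0.0]
force: [-1.3, -3.0, 3.3]
width: 0.004
gripper_force: 1.9
```

```bash
python3 -c "
from h import *
print(observe()['position'],observe()['force'])
arc(162,132,.018,11)
get_image('scene')
for q in ('knob',):
  for c in ('scene','top'):
    get_image(c);print([(round(d['p'],2),d['pixel'],int(d['mask'].sum())) for d in silhouettes(q,c)])
    print([proj(c,[.557+.082*np.cos(np.radians(t)),.1+.082*np.sin(np.radians(t)),.09]).round() for t in (177,166,147)])
"
```

```text
[0.47266424 0.10112158 0.07300747] [-1.28396981 -2.96845206  3.2547916 ]
162.0 ([0.0071, -0.001, -0.001], [0.0, 0.001, 0.065])
159.0 ([0.0114, -0.0015, -0.001], [0.0, 0.0, 0.117])
156.0 ([0.0158, -0.0019, -0.001], [0.0, 0.0, 0.169])
153.0 ([0.0202, -0.002, -0.001], [0.001, 0.0, 0.222])
150.0 ([0.0246, -0.0018, -0.001], [0.001, 0.0, 0.274])
147.0 ([0.029, -0.0014, -0.001], [0.001, 0.0, 0.326])
144.0 ([0.0333, -0.0008, -0.001], [0.001, 0.0, 0.379])
141.0 ([0.0377, -0.0, -0.001], [0.001, 0.0, 0.431])
138.0 ([0.0419, 0.001, -0.001], [0.001, 0.0, 0.483])
135.0 ([0.0461, 0.0023, -0.001], [0.001, 0.0, 0.536])
132.0 ([0.0503, 0.0038, -0.001], [0.001, 0.0, 0.588])
[(0.74, [294.4, 226.4], 2358), (0.2, [394.0, 180.5], 869)]
[array([290., 191.]), array([295., 191.]), array([304., 193.])]
[(0.93, [230.9, 160.9], 1136), (0.67, [389.5, 228.3], 174)]
[array([227., 194.]), array([223., 193.]), array([215., 190.])]
```

Request:
jog_arm:
  motion:
    - [[0.003,-0.0005,-0.001,0,0,0.03,1],[0.007,-0.001,-0.001,0,0,0.065,1],[0.0114,-0.0015,-0.001,0,0,0.117,1],[0.0158,-0.0019,-0.001,0,0,0.169,1],[0.02,-0.002,-0.001,0,0,0.222,1],[0.023,-0.0019,-0.001,0,0,0.25,1],[0.026,-0.0017,-0.001,0,0,0.29,1],[0.029,-0.0014,-0.001,0,0,0.326,1],[0.031,-0.001,-0.001,0,0,0.352,1],[0.033,-0.0008,-0.001,0,0,0.379,1]]

```text
clock: 4.95
position: [0.4789, 0.1333, 0.0734]
ee_rot: [-2.798, -1.427, 0.003]
force: [-3.3, -4.1, 4.3]
width: 0.005
gripper_force: 2.7
```

```bash
python3 -c "
from h import *
print(observe()['position'],observe()['force'])
arc(142,122,.018,11)
"
```

```text
[0.47894738 0.13328898 0.07339726] [-3.27999398 -4.09565029  4.3222936 ]
142.0 ([0.0038, 0.0001, -0.0006], [-0.001, 0.002, 0.036])
140.0 ([0.0067, -0.0003, -0.0006], [-0.001, 0.002, 0.071])
138.0 ([0.0096, -0.0007, -0.0006], [-0.001, 0.002, 0.106])
136.0 ([0.0125, -0.001, -0.0006], [-0.001, 0.002, 0.14])
134.0 ([0.0155, -0.0012, -0.0006], [-0.001, 0.002, 0.175])
132.0 ([0.0184, -0.0012, -0.0006], [-0.001, 0.002, 0.21])
130.0 ([0.0213, -0.0012, -0.0006], [-0.001, 0.002, 0.245])
128.0 ([0.0242, -0.0011, -0.0006], [-0.001, 0.002, 0.28])
126.0 ([0.0272, -0.0008, -0.0006], [-0.001, 0.002, 0.315])
124.0 ([0.0301, -0.0005, -0.0007], [-0.001, 0.002, 0.35])
122.0 ([0.033, -0.0, -0.0007], [-0.001, 0.002, 0.385])
```

Request:
jog_arm:
  motion:
    - [[0.002,0,-0.002,0,0,0.02,1],[0.0045,0,-0.002,0,0,0.04,1],[0.007,-0.0003,-0.002,0,0,0.071,1],[0.0096,-0.0007,-0.002,0,0,0.106,1],[0.0125,-0.001,-0.002,0,0,0.14,1],[0.0155,-0.0012,-0.002,0,0,0.175,1],[0.0175,-0.0012,-0.002,0,0,0.2,1],[0.0195,-0.0012,-0.002,0,0,0.225,1],[0.0213,-0.0012,-0.002,0,0,0.245,1],[0.023,-0.0011,-0.002,0,0,0.265,1]]

```text
clock: 5.78
position: [0.4932, 0.1535, 0.0758]
ee_rot: [2.962, 1.045, 0.002]
force: [-0.8, -0.4, -0.4]
width: 0.003
gripper_force: 0.0
```

```bash
python3 -c "
from h import *
print(observe()['position'],observe()['force'])
arc(124,108,.018,9)
import cv2
im=get_image('scene')[140:300,210:370];cv2.imwrite('pics/s3.png',cv2.resize(im[:,:,::-1],None,fx=3.5,fy=3.5,interpolation=2))
"
```

```text
[0.49321551 0.15346988 0.07579223] [-0.8409576  -0.36416729 -0.35832279]
124.0 ([0.0051, -0.0016, 0.0018], [0.001, -0.001, 0.085])
122.0 ([0.008, -0.0019, 0.0018], [0.001, -0.001, 0.12])
120.0 ([0.011, -0.0021, 0.0018], [0.001, -0.001, 0.155])
118.0 ([0.0139, -0.0023, 0.0018], [0.001, -0.001, 0.19])
116.0 ([0.0168, -0.0023, 0.0018], [0.0, -0.001, 0.224])
114.0 ([0.0197, -0.0022, 0.0018], [0.0, -0.001, 0.259])
112.0 ([0.0227, -0.002, 0.0018], [0.0, -0.001, 0.294])
110.0 ([0.0256, -0.0018, 0.0018], [0.0, -0.001, 0.329])
108.0 ([0.0285, -0.0014, 0.0018], [0.0, -0.001, 0.364])
```

View pics/s3.png

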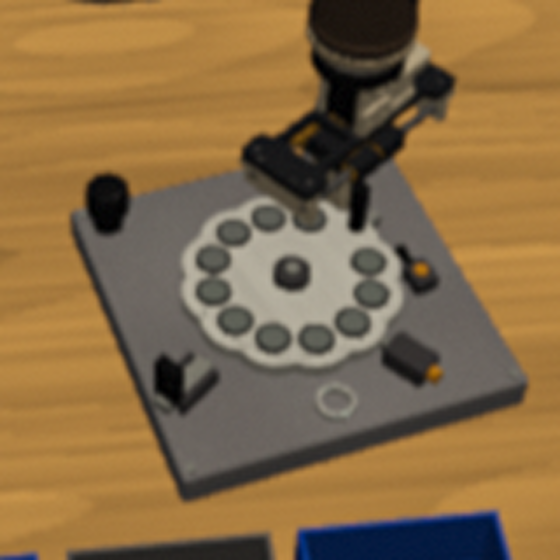

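The knob has snapped ahead of the finger, to crop (357,205). That fits the zero notch, and the finger is now unloaded. Next I approach it slowly.

Request:
jog_arm:
  motion:
    - [[0.002,-0.001,0,0,0,0.05,1],[0.004,-0.0015,0,0,0,0.085,1],[0.006,-0.0017,0,0,0,0.11,1],[0.008,-0.0019,0,0,0,0.13,1],[0.0095,-0.002,0,0,0,0.16,1],[0.011,-0.0021,0,0,0,0.18,1],[0.0125,-0.0021,0,0,0,0.2,1],[0.0135,-0.0022,0,0,0,0.22,1],[0.0145,-0.0022,0,0,0,0.22,1],[0.0145,-0.0022,0,0,0,0.22,1]]

```text
clock: 6.67
position: [0.5025, 0.1642, 0.0756]
ee_rot: [3.059, 0.716, 0.0]
force: [-0.1, 0.4, -0.8]
width: 0.005
gripper_force: 0.0
```

```bash
python3 -c "
from h import *
s=observe();print(s['clock'],s['position'],s['force'],R.from_rotvec(s['ee_rot']).inv().apply(s['force']))
arc(118,108,.018,6)
"
```

```text
6.6667 [0.50249102 0.16419715 0.07555441] [-0.11713807  0.44217212 -0.76183173] [ 0.0912596  -0.44831616  0.76178042]
118.0 ([-0.0, 0.0003, 0.0016], [0.0, -0.0, -0.029])
116.0 ([0.0029, -0.0004, 0.0016], [0.0, -0.0, 0.006])
114.0 ([0.0057, -0.0009, 0.0016], [0.0, -0.0, 0.041])
112.0 ([0.0086, -0.0014, 0.0016], [0.0, -0.0, 0.076])
110.0 ([0.0115, -0.0018, 0.0016], [0.0, -0.0, 0.111])
108.0 ([0.0145, -0.002, 0.0016], [0.0, -0.0, 0.146])
```

Request:
jog_arm:
  motion:
    - [[0.0007,0,0,0,0,0.01,1],[0.0014,0,0,0,0,0.02,1],[0.002,-0.0003,0,0,0,0.02,1],[0.0027,-0.0004,0,0,0,0.03,1],[0.0034,-0.0005,0,0,0,0.03,1],[0.004,-0.0006,0,0,0,0.04,1],[0.004,-0.0006,0,0,0,0.04,1]]

```text
clock: 7.25
position: [0.5051, 0.1661, 0.0754]
ee_rot: [3.073, 0.653, -0.002]
force: [-3.8, -2.1, 2.0]
width: 0.004
gripper_force: 2.1
```

Request:
jog_arm:
  motion:
    - [[0.0005,0,0,0,0,0.006,1],[0.001,0,0,0,0,0.012,1],[0.0015,0,0,0,0,0.018,1],[0.0015,0,0,0,0,0.018,1]]

```text
clock: 7.58
position: [0.5066, 0.1672, 0.0754]
ee_rot: [-3.078, -0.626, 0.001]
force: [-5.2, -1.4, 2.3]
width: 0.003
gripper_force: 2.0
```

Request:
jog_arm:
  motion:
    - [[0.0005,0,0,0,0,0.006,1],[0.001,0,0,0,0,0.012,1],[0.0015,0,0,0,0,0.018,1],[0.0015,0,0,0,0,0.018,1]]

```text
clock: 7.92
position: [0.508, 0.1682, 0.0755]
ee_rot: [-3.083, -0.599, 0.001]
force: [-6.1, 0.3, 1.7]
width: 0.008
gripper_force: 2.0
```

Request:
jog_arm:
  motion:
    - [[0.0005,0,0,0,0,0.006,1],[0.001,0,0,0,0,0.012,1],[0.0015,0,0,0,0,0.018,1],[0.0015,0,0,0,0,0.018,1]]

```text
clock: 8.25
position: [0.5094, 0.169, 0.0754]
ee_rot: [-3.088, -0.572, 0.001]
force: [-4.3, 2.1, 0.1]
width: 0.005
gripper_force: 1.8
```

Request:
jog_arm:
  motion:
    - [[0.0005,0,0,0,0,0.004,1],[0.001,-0.0001,0,0,0,0.008,1],[0.0015,-0.0002,0,0,0,0.012,1],[0.0015,-0.0002,0,0,0,0.012,1]]

```text
clock: 8.58
position: [0.5108, 0.1698, 0.0754]
ee_rot: [-3.092, -0.554, 0.001]
force: [-3.9, 1.0, -0.4]
width: -0.002
gripper_force: 1.7
```

Request:
jog_arm:
  motion:
    - [[0.0005,0,0,0,0,0.004,1],[0.001,-0.0001,0,0,0,0.008,1],[0.0015,-0.0002,0,0,0,0.012,1],[0.0015,-0.0002,0,0,0,0.012,1]]

```text
clock: 8.92
position: [0.5121, 0.1703, 0.0754]
ee_rot: [-3.095, -0.535, 0.001]
force: [-5.3, 1.7, 1.4]
width: 0.007
gripper_force: 2.1
```

Request:
jog_arm:
  motion:
    - [[0.0005,0,0,0,0,0.006,1],[0.001,-0.0001,0,0,0,0.012,1],[0.0015,-0.0002,0,0,0,0.018,1],[0.0015,-0.0002,0,0,0,0.018,1]]

```text
clock: 9.25
position: [0.5124, 0.1707, 0.0753]
ee_rot: [-3.1, -0.507, 0.004]
force: [-7.7, 1.7, 5.2]
width: 0.003
gripper_force: 3.9
```

Request:
jog_arm:
  motion:
    - [[0.0004,-0.0001,0,0,0,0,1],[0.0004,-0.0001,0,0,0,0,1],[0.0004,-0.0001,0,0,0,0,1]]

```text
clock: 9.5
position: [0.5126, 0.1708, 0.0753]
ee_rot: [-3.099, -0.507, 0.005]
force: [-8.5, 1.2, 5.5]
width: 0.004
gripper_force: 4.3
```

Request:
jog_arm:
  motion:
    - [[0.0005,-0.0001,0,0,0,0,1],[0.001,-0.0002,0,0,0,0,1],[0.0015,-0.0003,0,0,0,0,1],[0.0015,-0.0003,0,0,0,0,1],[0.0015,-0.0003,0,0,0,0,1]]

```text
clock: 9.92
position: [0.513, 0.1711, 0.0752]
ee_rot: [-3.1, -0.506, 0.007]
force: [-12.3, -1.0, 10.0]
width: 0.008
gripper_force: 6.1
```

Total is 15.9 N (12.3 N horizontal), so I hold here.

Request:
jog_arm:
  motion:
    - [[0.0001,0,0,0,0,0,1],[0.0001,0,0,0,0,0,1],[0.0001,0,0,0,0,0,1],[0.0001,0,0,0,0,0,1],[0.0001,0,0,0,0,0,1]]

```text
clock: 10.33
position: [0.5131, 0.1711, 0.0752]
ee_rot: [-3.1, -0.506, 0.007]
force: [-12.2, -1.1, 9.1]
width: 0.002
gripper_force: 6.3
```

Request:
jog_arm:
  motion:
    - [[0,0,0,0,0,0,1],[0,0,0,0,0,0,1],[0,0,0,0,0,0,1],[0,0,0,0,0,0,1],[0,0,0,0,0,0,1]]

```text
clock: 10.75
position: [0.5131, 0.1711, 0.0752]
ee_rot: [-3.1, -0.506, 0.007]
force: [-13.0, -0.3, 9.7]
width: 0.005
gripper_force: 6.3
```

Request:
jog_arm:
  motion:
    - [[0.0004,0,0,0,0,0,1],[0.0004,0,0,0,0,0,1],[0.0004,0,0,0,0,0,1],[0.0004,0,0,0,0,0,1],[0.0004,0,0,0,0,0,1],[0.0004,0,0,0,0,0,1],[0.0004,0,0,0,0,0,1]]

```text
clock: 11.33
position: [0.5132, 0.1712, 0.0752]
ee_rot: [-3.1, -0.506, 0.008]
force: [-13.8, -0.7, 10.5]
width: 0.004
gripper_force: 6.7
```

Request:
jog_arm:
  motion:
    - [[-0.001,0,0,0,0,0,1],[-0.002,0,0,0,0,0,1],[-0.003,0,0,0,0,0,1],[-0.005,0,0,0,0,0,1],[-0.008,-0.001,0,0,0,0,1],[-0.012,-0.001,0,0,0,0,1],[-0.017,-0.001,0,0,0,0,1],[-0.023,-0.001,0,0,0,0,1],[-0.03,-0.001,0,0,0,0,1],[-0.037,-0.001,0,0,0,0,1]]

```text
clock: 12.17
position: [0.4802, 0.1605, 0.0757]
ee_rot: [-3.1, -0.506, -0.001]
force: [0.1, -0.7, -0.3]
width: 0.002
gripper_force: 0.0
```

Request:
jog_arm:
  motion:
    - [[0,0,-0.025,0,0,0,1],[0,0,-0.05,0,0,0,1],[0,0,-0.055,0,0,0,1],[0,0,-0.055,0,0,0,1]]

```text
clock: 12.5
position: [0.4814, 0.1611, 0.132]
ee_rot: [-3.099, -0.507, -0.005]
force: [0.3, -0.0, -0.0]
width: 0.003
gripper_force: 0.0
```

```bash
python3 -c "
from h import *
s=observe();print(s['clock'],s['position'],s['force'])
arc(117,117,-.04,1,.128)
import cv2
im=get_image('scene')[150:270,250:370];cv2.imwrite('pics/s4.png',cv2.resize(im[:,:,::-1],None,fx=5,fy=5,interpolation=2))
for t in (107,117,147): print((proj('scene',[.557+.082*np.cos(np.radians(t)),.1+.082*np.sin(np.radians(t)),.058])-[250,150])*5)
"
```

```text
12.5 [0.48137608 0.16105917 0.13202794] [ 0.27339699 -0.02023071 -0.03353264]
117.0 ([0.0798, -0.005, 0.0043], [-0.001, -0.003, -0.147])
[333.42977045 303.41498279]
[320.36105356 287.56878134]
[264.55590224 252.54325277]
```

View pics/s4.png

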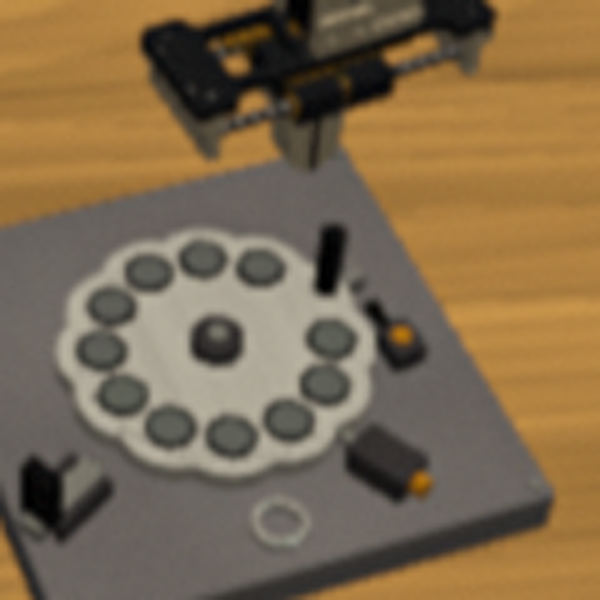

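The knob base at (327,288) matches the zero-notch prediction (320,288). Now I cross over the knob to its other side.

Request:
jog_arm:
  motion:
    - [[0.02,-0.001,0,0,0,-0.03,1],[0.05,-0.003,0,0,0,-0.08,1],[0.08,-0.005,0,0,0,-0.147,1],[0.08,-0.005,0,0,0,-0.147,1],[0.08,-0.005,0,0,0,-0.147,1],[0.08,-0.005,0.03,0,0,-0.147,1],[0.08,-0.005,0.057,0,0,-0.147,1],[0.08,-0.005,0.057,0,0,-0.147,1],[0.08,-0.005,0.057,0,0,-0.147,1]]

```text
clock: 13.3
position: [0.5528, 0.1899, 0.0723]
ee_rot: [3.055, 0.731, -0.007]
force: [0.4, -0.5, 0.9]
width: 0.004
gripper_force: 0.0
```

```bash
python3 -c "
from h import *
s=observe();print(s['clock'],s['position'],s['force'])
arc(117,137,-.018,9,.075)
"
```

```text
13.3 [0.55277497 0.18990567 0.07232365] [ 0.37422775 -0.47906482  0.89815239]
117.0 ([-0.0191, 0.0001, -0.0026], [-0.0, 0.004, -0.002])
119.5 ([-0.0227, -0.0006, -0.0026], [-0.0, 0.004, -0.045])
122.0 ([-0.0263, -0.0012, -0.0026], [-0.0, 0.004, -0.089])
124.5 ([-0.0299, -0.0016, -0.0025], [-0.001, 0.004, -0.133])
127.0 ([-0.0336, -0.0018, -0.0025], [-0.001, 0.004, -0.176])
129.5 ([-0.0372, -0.0019, -0.0025], [-0.001, 0.004, -0.22])
132.0 ([-0.0409, -0.0018, -0.0025], [-0.001, 0.004, -0.263])
134.5 ([-0.0446, -0.0015, -0.0025], [-0.001, 0.004, -0.307])
137.0 ([-0.0482, -0.0011, -0.0025], [-0.001, 0.004, -0.351])
```

Request:
jog_arm:
  motion:
    - [[-0.004,0,-0.002,0,0,0,1],[-0.009,0,-0.002,0,0,0,1],[-0.014,0,-0.002,0,0,0,1],[-0.017,0,-0.002,0,0,0,1],[-0.0195,0,-0.002,0,0,0,1],[-0.022,-0.0005,-0.002,0,0,-0.04,1],[-0.025,-0.001,-0.002,0,0,-0.075,1],[-0.028,-0.0014,-0.002,0,0,-0.11,1],[-0.031,-0.0017,-0.002,0,0,-0.145,1],[-0.0336,-0.0018,-0.002,0,0,-0.176,1]]

```text
clock: 14.13
position: [0.525, 0.178, 0.0763]
ee_rot: [-2.977, -1.002, -0.005]
force: [3.2, 2.2, 0.3]
width: 0.005
gripper_force: 2.0
```

```bash
python3 -c "
from h import *
s=observe();print(s['clock'],s['position'],s['force'])
arc(125,137,-.018,7,.075)
"
```

```text
14.1333 [0.52503885 0.17800788 0.076281  ] [3.20191668 2.1785491  0.31420279]
125.0 ([-0.0006, 0.0002, 0.0013], [0.0, -0.003, 0.038])
127.0 ([-0.0034, -0.0005, 0.0013], [0.001, -0.003, 0.004])
129.0 ([-0.0063, -0.0011, 0.0013], [0.001, -0.003, -0.031])
131.0 ([-0.0092, -0.0016, 0.0013], [0.001, -0.003, -0.066])
133.0 ([-0.0121, -0.0019, 0.0012], [0.001, -0.003, -0.101])
135.0 ([-0.015, -0.0022, 0.0012], [0.001, -0.003, -0.136])
137.0 ([-0.0179, -0.0024, 0.0012], [0.001, -0.003, -0.171])
```

Request:
jog_arm:
  motion:
    - [[-0.0015,-0.0002,0,0,0,-0.01,1],[-0.003,-0.0005,0,0,0,-0.02,1],[-0.005,-0.0008,0,0,0,-0.03,1],[-0.007,-0.0012,0,0,0,-0.045,1],[-0.009,-0.0016,0,0,0,-0.066,1],[-0.011,-0.0018,0,0,0,-0.09,1],[-0.012,-0.0019,0,0,0,-0.1,1],[-0.013,-0.002,0,0,0,-0.11,1],[-0.013,-0.002,0,0,0,-0.11,1],[-0.013,-0.002,0,0,0,-0.11,1]]

```text
clock: 14.97
position: [0.5123, 0.1708, 0.0755]
ee_rot: [-2.92, -1.16, 0.001]
force: [0.2, -0.4, -1.0]
width: 0.003
gripper_force: 0.0
```

```bash
python3 -c "
from h import *
s=observe();print(s['clock'],s['position'],s['force'])
arc(135,147,-.018,7,.075)
arc(149,157,-.018,5,.075)
"
```

```text
14.9667 [0.51229216 0.17076438 0.07548844] [ 0.15994273 -0.42505983 -0.9662647 ]
135.0 ([-0.0004, -0.0003, 0.0005], [-0.0, 0.0, -0.029])
137.0 ([-0.0033, -0.0008, 0.0005], [-0.0, 0.0, -0.064])
139.0 ([-0.0062, -0.0012, 0.0005], [-0.0, 0.0, -0.099])
141.0 ([-0.0091, -0.0015, 0.0005], [-0.0, 0.0, -0.134])
143.0 ([-0.0121, -0.0017, 0.0005], [-0.0, 0.0, -0.169])
145.0 ([-0.015, -0.0018, 0.0005], [-0.0, 0.0, -0.203])
147.0 ([-0.0179, -0.0018, 0.0005], [-0.0, 0.0, -0.238])
149.0 ([-0.0209, -0.0017, 0.0005], [-0.0, 0.0, -0.273])
151.0 ([-0.0238, -0.0014, 0.0005], [-0.0, 0.0, -0.308])
153.0 ([-0.0267, -0.0011, 0.0005], [-0.0, 0.0, -0.343])
155.0 ([-0.0296, -0.0007, 0.0005], [-0.0, 0.0, -0.378])
157.0 ([-0.0325, -0.0002, 0.0005], [-0.0, 0.0, -0.413])
```

Snapped into notch 1. I wait a moment and then approach the knob again.

Request:
jog_arm:
  motion:
    - [[0,0,0,0,0,-0.03,1],[0,0,0,0,0,-0.03,1],[0,0,0,0,0,-0.03,1],[0,0,0,0,0,-0.03,1],[0,0,0,0,0,-0.03,1]]

```text
clock: 15.38
position: [0.5125, 0.171, 0.0756]
ee_rot: [-2.902, -1.204, -0.0]
force: [-0.2, -0.5, -0.7]
width: 0.003
gripper_force: 0.0
```

Request:
jog_arm:
  motion:
    - [[-0.003,-0.0008,0,0,0,-0.03,1],[-0.006,-0.0012,0,0,0,-0.07,1],[-0.009,-0.0015,0,0,0,-0.1,1],[-0.012,-0.0017,0,0,0,-0.14,1],[-0.0145,-0.0018,0,0,0,-0.17,1],[-0.017,-0.0018,0,0,0,-0.2,1],[-0.0195,-0.0017,0,0,0,-0.23,1],[-0.022,-0.0016,0,0,0,-0.26,1],[-0.0245,-0.0014,0,0,0,-0.29,1],[-0.0267,-0.0011,0,0,0,-0.31,1]]

```text
clock: 16.22
position: [0.4933, 0.1538, 0.0758]
ee_rot: [-2.678, -1.643, -0.003]
force: [1.7, 4.1, -2.4]
width: 0.003
gripper_force: 2.2
```

```bash
python3 -c "
from h import *
s=observe();print(s['clock'],s['position'],s['force'])
arc(153,167,-.018,8,.075)
"
```

```text
16.2167 [0.49325173 0.15376502 0.07575763] [ 1.73615234  4.06630063 -2.37601039]
153.0 ([-0.001, -0.0008, 0.0008], [0.001, -0.002, 0.001])
155.0 ([-0.0038, -0.0014, 0.0008], [0.001, -0.002, -0.034])
157.0 ([-0.0067, -0.0019, 0.0007], [0.001, -0.002, -0.069])
159.0 ([-0.0096, -0.0022, 0.0007], [0.001, -0.002, -0.104])
161.0 ([-0.0125, -0.0025, 0.0007], [0.001, -0.002, -0.139])
163.0 ([-0.0155, -0.0027, 0.0007], [0.001, -0.002, -0.174])
165.0 ([-0.0184, -0.0028, 0.0007], [0.001, -0.002, -0.208])
167.0 ([-0.0213, -0.0027, 0.0007], [0.001, -0.002, -0.243])
```

Request:
jog_arm:
  motion:
    - [[-0.002,-0.0008,0,0,0,-0.015,1],[-0.004,-0.0014,0,0,0,-0.034,1],[-0.0065,-0.0019,0,0,0,-0.065,1],[-0.009,-0.0021,0,0,0,-0.1,1],[-0.0115,-0.0024,0,0,0,-0.13,1],[-0.013,-0.0025,0,0,0,-0.15,1],[-0.0145,-0.0026,0,0,0,-0.165,1],[-0.0155,-0.0027,0,0,0,-0.175,1],[-0.0155,-0.0027,0,0,0,-0.175,1],[-0.0155,-0.0027,0,0,0,-0.175,1]]

```text
clock: 17.05
position: [0.4831, 0.14, 0.0755]
ee_rot: [-2.528, -1.865, 0.001]
force: [0.1, -0.1, 1.0]
width: 0.002
gripper_force: 0.0
```

```bash
python3 -c "
from h import *
s=observe();print(s['clock'],s['position'],s['force'])
arc(163,181,-.018,10,.075)
"
```

```text
17.05 [0.48310236 0.14004086 0.07548614] [ 0.07089415 -0.14399658  0.97121188]
163.0 ([0.0013, 0.0004, 0.0005], [-0.0, 0.0, -0.003])
165.0 ([-0.0016, -0.0002, 0.0005], [-0.0, 0.0, -0.038])
167.0 ([-0.0045, -0.0007, 0.0005], [-0.0, 0.0, -0.073])
169.0 ([-0.0074, -0.001, 0.0005], [-0.0, 0.0, -0.108])
171.0 ([-0.0103, -0.0013, 0.0005], [-0.0, 0.0, -0.143])
173.0 ([-0.0132, -0.0015, 0.0005], [-0.0, 0.0, -0.177])
175.0 ([-0.0161, -0.0015, 0.0005], [-0.0, 0.0, -0.212])
177.0 ([-0.0191, -0.0015, 0.0005], [-0.0, 0.0, -0.247])
179.0 ([-0.022, -0.0013, 0.0005], [-0.0, 0.0, -0.282])
181.0 ([-0.0249, -0.0011, 0.0005], [-0.0, 0.0, -0.317])
```

Snapped into notch 2. I repeat the same moves for notch 3.

Request:
jog_arm:
  motion:
    - [[0,0,0,0,0,-0.03,1],[0,0,0,0,0,-0.03,1],[0,0,0,0,0,-0.03,1],[0,0,0,0,0,-0.03,1],[0,0,0,0,0,-0.03,1]]

```text
clock: 17.47
position: [0.4834, 0.1403, 0.0756]
ee_rot: [-2.499, -1.903, -0.0]
force: [0.8, 0.3, 0.2]
width: 0.002
gripper_force: 0.0
```

Request:
jog_arm:
  motion:
    - [[-0.003,-0.0005,0,0,0,-0.03,1],[-0.006,-0.0008,0,0,0,-0.06,1],[-0.009,-0.0012,0,0,0,-0.1,1],[-0.012,-0.0014,0,0,0,-0.13,1],[-0.0145,-0.0015,0,0,0,-0.16,1],[-0.017,-0.0015,0,0,0,-0.19,1],[-0.0195,-0.0015,0,0,0,-0.22,1],[-0.022,-0.0013,0,0,0,-0.25,1],[-0.0245,-0.0011,0,0,0,-0.28,1],[-0.0267,-0.0008,0,0,0,-0.31,1]]

```text
clock: 18.3
position: [0.4754, 0.116, 0.0756]
ee_rot: [-2.172, -2.268, -0.002]
force: [-1.5, 6.3, -0.5]
width: 0.006
gripper_force: 2.3
```

```bash
python3 -c "
from h import *
s=observe();print(s['clock'],s['position'],s['force'])
arc(183,197,-.018,8,.075)
"
```

```text
18.3 [0.47542275 0.11597321 0.07563034] [-1.50438038  6.28711283 -0.54708438]
183.0 ([-0.0022, -0.0014, 0.0006], [0.0, -0.001, -0.009])
185.0 ([-0.0051, -0.0019, 0.0006], [0.0, -0.001, -0.044])
187.0 ([-0.008, -0.0024, 0.0006], [0.0, -0.001, -0.079])
189.0 ([-0.0109, -0.0027, 0.0006], [0.0, -0.001, -0.114])
191.0 ([-0.0138, -0.003, 0.0006], [0.0, -0.001, -0.149])
193.0 ([-0.0168, -0.0031, 0.0006], [0.0, -0.001, -0.184])
195.0 ([-0.0197, -0.0031, 0.0006], [0.0, -0.001, -0.218])
197.0 ([-0.0226, -0.0031, 0.0006], [0.0, -0.001, -0.253])
```

Request:
jog_arm:
  motion:
    - [[-0.002,-0.001,0,0,0,-0.01,1],[-0.0045,-0.0017,0,0,0,-0.035,1],[-0.007,-0.0022,0,0,0,-0.065,1],[-0.0095,-0.0025,0,0,0,-0.095,1],[-0.0115,-0.0028,0,0,0,-0.12,1],[-0.0135,-0.003,0,0,0,-0.145,1],[-0.015,-0.003,0,0,0,-0.16,1],[-0.016,-0.003,0,0,0,-0.175,1],[-0.016,-0.003,0,0,0,-0.175,1],[-0.016,-0.003,0,0,0,-0.175,1]]

```text
clock: 19.13
position: [0.4728, 0.0982, 0.0754]
ee_rot: [-1.97, -2.447, 0.001]
force: [1.2, 0.0, 0.2]
width: 0.004
gripper_force: 0.0
```

Request:
jog_arm:
  motion:
    - [[0.002,0,0,0,0,0,1],[0.004,0,-0.01,0,0,0,1],[0.004,0,-0.035,0,0,0,1],[0.004,0,-0.065,0,0,0,1],[0.004,0,-0.085,0,0,0,1],[0.004,0,-0.085,0,0,0,1]]

```text
clock: 19.63
position: [0.4746, 0.1032, 0.1649]
ee_rot: [1.967, 2.445, 0.009]
force: [0.2, 0.9, -0.9]
width: 0.005
gripper_force: 0.0
```

```bash
python3 -c "
from h import *
s=observe();print(s['clock'],s['position'],s['force'])
a=np.radians(312.2);p=AX+.188*np.array([np.cos(a),np.sin(a)]);print(p,rel([*p,.155],132.2))
import cv2
im=get_image('scene')[150:270,250:370];cv2.imwrite('pics/s5.png',cv2.resize(im[:,:,::-1],None,fx=5,fy=5,interpolation=2))
for t in (177,207,237): print((proj('scene',[.557+.082*np.cos(np.radians(t)),.1+.082*np.sin(np.radians(t)),.058])-[250,150])*5)
"
```

```text
19.6333 [0.47456002 0.1032402  0.16489338] [ 0.21332039  0.85505201 -0.86644602]
[ 0.68328347 -0.03927126] ([-0.1839, 0.1733, 0.0108], [0.006, 0.0, -0.521])
[195.70150677 241.76521069]
[130.45189679 257.57109857]
[ 84.8138697  296.57792313]
```

View pics/s5.png

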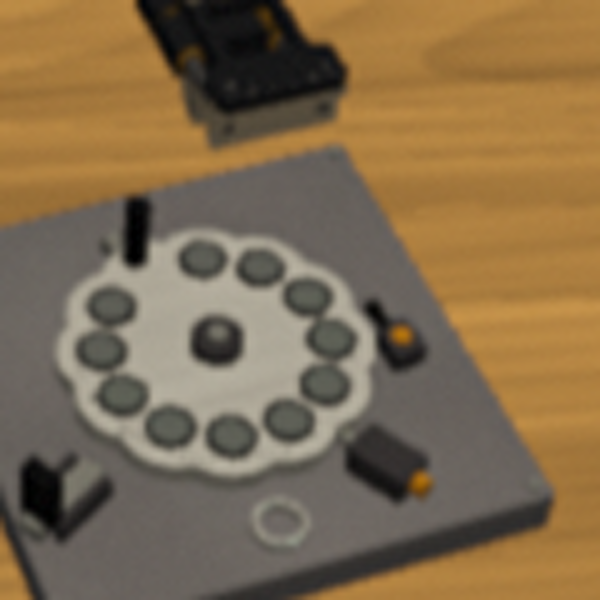

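The knob base at (136,260) matches the third notch. I move over to the outer side of the post.

Request:
jog_arm:
  motion:
    - [[-0.09,0.085,0,0,0,-0.26,1],[-0.09,0.085,0,0,0,-0.26,1],[-0.184,0.173,0,0,0,-0.521,1],[-0.184,0.173,0,0,0,-0.521,1],[-0.184,0.173,0,0,0,-0.521,1],[-0.184,0.173,0,0,0,-0.521,1],[-0.184,0.173,0,0,0,-0.521,1],[-0.184,0.173,0,0,0,-0.521,1],[-0.184,0.173,0,0,0,-0.521,1]]

```text
clock: 20.43
position: [0.6798, -0.0399, 0.1593]
ee_rot: [-1.272, -2.87, 0.001]
force: [0.3, 0.2, -1.1]
width: 0.002
gripper_force: 0.0
```

Request:
jog_arm:
  motion:
    - [[0,0,0,0,0,0,1],[0,0,0,0,0,0,1]]

```text
clock: 20.6
position: [0.6797, -0.0383, 0.1605]
ee_rot: [-1.269, -2.873, -0.001]
force: [-0.7, -0.5, -0.0]
width: 0.004
gripper_force: 0.0
```

```bash
python3 -c "
from h import *
s=observe();print(s['clock'],s['position'],s['force'])
print(rel([.6833,-.0393,.075],132.2))
import cv2
im=get_image('wrist');cv2.imwrite('pics/w3.png',im[:,:,::-1])
print(proj('wrist',[.663,-.017,.095]),proj('wrist',[.683,-.039,.095]))
"
```

```text
20.6 [ 0.67969757 -0.03832778  0.16053514] [-0.70543955 -0.49003903 -0.02058835]
([-0.0033, 0.002, 0.0855], [0.0, -0.001, 0.002])
[255.366723   168.00154135] [255.29726451 208.29769649]
```

View pics/w3.png

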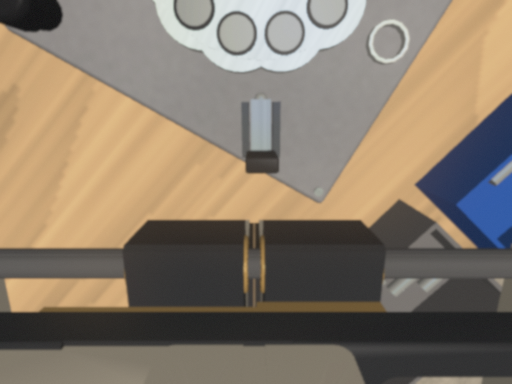

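The post top is at about (262,160), roughly as predicted, 3 mm to one side. I descend outside it.

Request:
jog_arm:
  motion:
    - [[-0.003,0.004,0.03,0,0,0,1],[-0.003,0.004,0.06,0,0,0,1],[-0.003,0.004,0.083,0,0,0,1],[-0.003,0.004,0.083,0,0,0,1],[-0.003,0.004,0.083,0,0,0,1]]

```text
clock: 21.07
position: [0.6846, -0.0388, 0.0772]
ee_rot: [-1.27, -2.871, 0.001]
force: [0.4, -0.3, 0.2]
width: 0.006
gripper_force: 0.0
```

Request:
jog_arm:
  motion:
    - [[0.003,0,0,0,0,0,1],[0.006,0,0,0,0,0,1],[0.008,0,0,0,0,0,1],[0.01,0,0,0,0,0,1],[0.012,0,0,0,0,0,1],[0.014,0,0,0,0,0,1],[0.016,0,0,0,0,0,1],[0.018,0,0,0,0,0,1],[0.02,0,0,0,0,0,1]]

```text
clock: 21.82
position: [0.673, -0.0257, 0.0779]
ee_rot: [1.272, 2.87, -0.0]
force: [2.7, -2.6, -0.8]
width: 0.006
gripper_force: 2.2
```

Request:
jog_arm:
  motion:
    - [[0.0015,0,0,0,0,0,1],[0.003,0,0,0,0,0,1],[0.0045,0,0,0,0,0,1],[0.006,0,0,0,0,0,1],[0.0075,0,0,0,0,0,1],[0.009,0,0,0,0,0,1],[0.01,0,0,0,0,0,1],[0.011,0,0,0,0,0,1]]

```text
clock: 22.48
position: [0.6648, -0.0168, 0.0777]
ee_rot: [1.272, 2.872, -0.0]
force: [2.7, -3.2, 3.2]
width: 0.003
gripper_force: 2.1
```

Request:
jog_arm:
  motion:
    - [[0.0008,0,0,0,0,0,1],[0.0016,0,0,0,0,0,1],[0.0024,0,0,0,0,0,1],[0.0032,0,0,0,0,0,1],[0.0032,0,0,0,0,0,1]]

```text
clock: 22.9
position: [0.6627, -0.0145, 0.0776]
ee_rot: [1.272, 2.872, -0.0]
force: [2.7, -3.5, 2.9]
width: 0.002
gripper_force: 2.3
```

Request:
jog_arm:
  motion:
    - [[0.0005,0,0,0,0,0,1],[0.001,0,0,0,0,0,1],[0.0015,0,0,0,0,0,1],[0.0015,0,0,0,0,0,1]]

```text
clock: 23.23
position: [0.6626, -0.0144, 0.0777]
ee_rot: [1.272, 2.87, -0.001]
force: [5.2, -7.2, 0.6]
width: 0.006
gripper_force: 4.3
```

Request:
jog_arm:
  motion:
    - [[0.0005,0,0,0,0,0,1],[0.001,0,0,0,0,0,1],[0.001,0,0,0,0,0,1],[0.001,0,0,0,0,0,1]]

```text
clock: 23.57
position: [0.6626, -0.0144, 0.0778]
ee_rot: [1.272, 2.868, -0.001]
force: [7.4, -7.5, -1.8]
width: 0.003
gripper_force: 5.6
```

Request:
jog_arm:
  motion:
    - [[-0.004,0,0,0,0,0,1],[-0.01,0,0,0,0,0,1],[-0.02,0,0,0,0,0,1],[-0.03,0,0,0,0,0,1],[-0.035,0,-0.03,0,0,0,1],[-0.035,0,-0.06,0,0,0,1],[-0.035,0,-0.09,0,0,0,1],[-0.035,0,-0.09,0,0,0,1]]

```text
clock: 24.23
position: [0.6881, -0.0397, 0.1739]
ee_rot: [1.27, 2.865, 0.005]
force: [1.5, -0.1, 0.8]
width: 0.005
gripper_force: 0.0
```

```bash
python3 -c "
from h import *
s=observe();print(s['clock'],s['position'],s['force'])
import cv2
im=get_image('wrist');cv2.imwrite('pics/w4.png',im[:,:,::-1])
"
```

```text
24.2333 [ 0.68806526 -0.03973516  0.17390556] [ 1.46713076 -0.05122892  0.81074932]
```

View pics/w4.png

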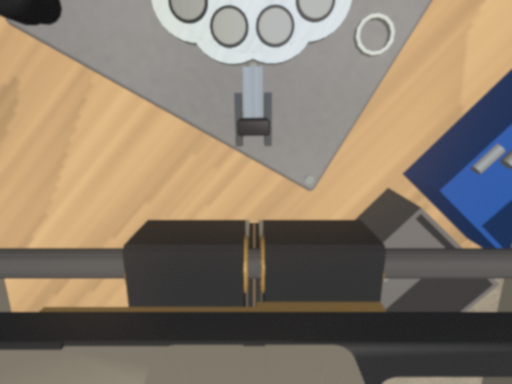

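The bolt tip is seated in the rim scallop at (253,65) and the post has moved in to (254,126). The arm is clear of everything.

```bash
python3 -c "
from cell import *
print(sign_off())"
```

```text
the job is handed in; nothing more can be done
None
```

I handed the job in at about 24 s of the 72 s allowed: I pressed the wheel on its stop at about 16–17 N for over a second, let it spring back to zero, stepped it three clicks to the third notch, and pushed the lock bolt home to its hard end; `sign_off` returned no verdict.

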